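Reseal the dry-storage tin and lift off its cover

ROBOT

A 6-joint arm with a two-finger parallel gripper is mounted at the origin on the work surface. World frame = base frame: x ahead of the robot, y to its left, z up, the work surface at z = 0. Lengths are in mm, angles in rad, forces in N, time in s.
With the tool pointing down it reaches from about 250 to 725 mm from the base axis. Payload 9.7 kg.
Tool frame: the origin (TCP) lies midway between the tips of the shut fingers; the grasp point (between the pads) lies 19 mm behind it (grip_depth is the distance from the TCP to the grasp point, in mm); z points along the fingers, y is the direction in which the jaws open and shut (so a half turn about z gives the same grasp; the last joint's range is limited). The gripper opens to 85 mm and grips with 20 to 120 N. Pads are 22 mm wide; open, the fingers measure 114 mm over their backs; the gripper's body (76 mm by 85 mm) begins 54 mm behind the grasp point. The pads swing forward as they close: fully open they stand 13 mm farther back than shut.
Start: joints at [-1.269, 0.087, 0.176, 1.66, 0, 1.571], TCP at [163.479, -525.14, 231.284] pointing down, gripper open.
Joint ranges: [-3.13, 3.13], [-0.85, 1.81], [-1.15, 1.24], [-2.2, 2.28], [-1.44, 1.52], [-3.14, 3.14]. Speed limits (rad/s): [2.22, 2.22, 2.57, 3.14, 3.14, 3.14].

INTERFACE

Orientations are given as [roll, pitch, yaw] about the fixed x, y, z axes, in that order (R = Rz(yaw) Ry(pitch) Rx(roll)).
In Python, from station import * gives the robot as it stands.
- The arm moves only by the tool servo_tool, never from a script. Its argument "moves" is one flat list of numbers, 4 for each row, row after row: the shift along the world's x, y, z in cm, then the turn about the world's z in rad. In form: [x, y, z, spin, x, y, z, spin, ...]. A call has 1 to 20 rows; each row is the pose to reach, as a shift and turn from the pose commanded when the call began; what a row does not reach only later rows make up. A row lasts 1/8 s, in which the tool goes at most 62.5 mm and 10.7 degrees, less where a joint would pass 70% of its speed; a pose out of reach is approached as far as the arm can. A call with a gripper value outside its range is refused whole. "grip" is the closure in counts, from 0 (fully open) to 255 (shut), set as the call begins (left out, the last holds). The fingers move at their own pace and stop on an object; "force" is the grip in N (left out, the last holds). Time passes only in rows, so rows that repeat a pose let the fingers close. It gives the time, the measured TCP pose, the force and the opening at its end, in the units of the state.
- observe(): the state, without advancing time (a new reading comes with each control period).
- camera(name): name is "scene" or "top" or "wrist"; returns a dict with "image" (420x560x3 uint8, blue, green, red), "z_map" (420x560 float32, mm along the optical axis (not along the pixel's ray), 0 where there is no reading), "fx", "fy", "cx", "cy" (pixels), "D" ([k1, k2, p1, p2, k3] as OpenCV has them; the pictures are not rectified), "R" (3x3) and "t" (3): a world point X has camera coordinates R X + t; the wrist camera has in their place "T_tool_cam" (4x4, takes a point from camera to tool coordinates, whose origin is the TCP and whose axes are the flange's). Camera axes: x right, y down, z forward; pixel columns grow to the right and rows downward; lengths in mm; the calibration is good to about 2 mm. A picture is of the moment at which its call begins: read the wrist's pose just before it.
- hand_in(): hands the job in, once; it reports no verdict.
The state is a dict: "time_s": time; "joint_positions": joint angles; "joint_velocities": joint speeds; "effort": joint torques, N m; "eef_pos": TCP position; "orientation": TCP orientation; "wrist_force": force on the tool from outside, world axes, zero at the start; "torque": the same for the moment, N m; "opening": finger opening in mm.
Only numpy, scipy, OpenCV 4.12 (cv2) and the standard library are available. Lean on these libraries where they do the work, as an engineer would, in place of code of your own. Each camera call takes 0.05 s, during which the arm holds its last target. There are 200 camera calls.

TASK

Close up the little dry-storage tin on the desk: first turn the lever of its vent cock to half open (45 degrees), so that air can escape. Then lift the nested pair of lids together by the inner lid's knob, and lower them together onto the tin until the inner lid is fully home in the mouth, before letting go. Last, take the outer lid alone by its rim and lift it level until it is well clear above the knob, the inner lid staying seated, and finish while still holding the outer lid up; leave the vent half open and the other desk things where they are.

Things in the scene. Friction and masses are not known exactly. Their poses are not given: they have to be found in the camera images.
- station: Plywood board 100 x 235 x 8 mm, fixed on the desk, with an open round steel tin and a brass vent cock. Origin on the desk under the tin's axis, z up. Tin 53 mm outside, 47 mm inside, rim 88 mm above the desk. A pipe runs low down from it along the board's own -y to the cock, whose upright axis is at own (0, -0.125). Board from own y = -0.1855 to +0.0495.
- tin_mouth (a point): Centre of the tin's open mouth, at rim height (88 mm above the desk); axes as the board's.
- vent_grip (a point): On the vent lever's upright turning axis, at mid height of its steel bar, 73 mm above the desk. Bar 11 mm thick, 24 mm high (61 to 85 mm above the desk), reaching 44 mm from the axis on its long side, 18 mm on the short one; it can be pinched across its thickness right over the axis. Turns with the lever: own -x points to the long end.
- vent (a joint): Turn of the vent lever, rad, growing anticlockwise seen from above. 0 = closed: long end across the pipe, to the board's own -x. 1.571 = fully open: long end along the pipe, away from the tin (own -y). Half open = 0.785. Stops at both ends; light friction (0.05 N m) keeps it where it is left. Starts at 0 to 0.35.
- inner_lid: Loose steel inner lid, about 90 g. Origin: centre of its underside, z up. Plug 42.4 mm across (38 at the foot), 10.7 mm high; on it a flange 54 mm across, 3 mm thick; then a black knob, an upright cylinder 16 mm across, 13.7 to 46.7 mm above the origin. Seated, the flange is on the rim, the origin 10.7 mm below it. Starts on the desk inside the outer lid, knob up through its hole.
- outer_lid: Loose steel cap, about 70 g, open below: 64 mm outside, 17 mm high, skirt 2.5 mm thick, top 3 mm thick with a 24 mm central hole for the inner lid's knob, which stands 29.7 mm above it. Origin: centre of its lower edge, z up. Starts on the desk over the inner lid; lifted by the knob, it rides on the flange, 2.5 mm sideways play. Nested on the tin its lower edge is 11 mm below the rim.
- mug: White mug, 80 mm across, 90 mm high, bystander. Origin under its centre.
- mouse: Black computer mouse, 105 x 60 x 31 mm, bystander. Origin under its centre.
- calculator: Grey desk calculator, 150 x 100 x 22 mm, bystander. Origin under its centre.
- stapler: Black stapler, 130 x 36 x 47 mm, bystander. Origin under its centre.
Mind the look-alikes: they are no part of the job. Several things have the shape of the outer_lid; the one meant has the colours described above.

How it is judged:
By the outcome, as a careful person would: the job done as asked, in the order asked, and still so for the second after the job is handed in, while the arm keeps its last pose, push and grip.
It also fails if it takes over 58 s, if anything falls off the work surface, if the arm or the gripper's body presses on something with over 40 N, if the wrist force passes 120 N, or if a joint passes its speed limit or range.

## Working session

There is one attempt and no reset: what is moved stays moved. The work goes in short steps, Python scripts to look and compute and a tool call to move; the robot and the scene stay as the last step left them, time stands still between calls to the robot, and variables do not carry over. Pictures are saved under pics/ and viewed, about 8 in all and at most 12, crops included, and the job is handed in when it is done.

Besides the shell and the picture viewer there is one more tool, called after ">>>" as name(argument=value, ...), one argument or row to a line, values as JSON. servo_tool: Moves the arm, as the interface text tells. Its arguments: {"type":"object","properties":{"moves":{"type":"array","items":{"type":"number"}},"grip":{"type":"number"},"force":{"type":"number"}},"required":["moves"]}

```bash
mkdir -p pics; ls
cat > h.py <<'E'
from station import *
import numpy as np, cv2
def grab(n):
    s=observe(); c=camera(n); np.savez('/tmp/%s.npz'%n,**{k:np.asarray(v) for k,v in c.items()},eef=s['eef_pos'],rpy=s['orientation']); return c,s
def world(n,uv,win=1):
    c=np.load('/tmp/%s.npz'%n); out=[]
    K=np.array([[c['fx'],0,c['cx']],[0,c['fy'],c['cy']],[0,0,1.]])
    for u,v in uv:
        p=c['z_map'][int(v)-win:int(v)+win+1,int(u)-win:int(u)+win+1]; z=np.median(p[p>0]) if (p>0).any() else 0
        x=cv2.undistortPoints(np.array([[[u,v]]],float),K,c['D'])[0,0]
        out.append(toworld(c,np.array([x[0]*z,x[1]*z,z])))
    return np.array(out)
def toworld(c,P):
    if 'R' in c: return c['R'].T@(P-c['t'])
    from scipy.spatial.transform import Rotation as Ro
    T=c['T_tool_cam']; return Ro.from_euler('xyz',c['rpy']).as_matrix()@(T[:3,:3]@P+T[:3,3])+c['eef']
def atz(n,uv,zw):
    c=np.load('/tmp/%s.npz'%n); K=np.array([[c['fx'],0,c['cx']],[0,c['fy'],c['cy']],[0,0,1.]]); out=[]
    for (u,v) in uv:
        x=cv2.undistortPoints(np.array([[[u,v]]],float),K,c['D'])[0,0]
        o=toworld(c,np.zeros(3)); d=toworld(c,np.array([x[0],x[1],1.]))-o
        out.append(o+d*(zw-o[2])/d[2])
    return np.array(out)
E
python3 - <<'E'
from h import *
for n in ['top','scene']:
    c,s=grab(n); cv2.imwrite('pics/%s0.png'%n,cv2.resize(c['image'],(800,600)))
print(s)
E
```

```text
pics
{'time_s': 0.05, 'joint_positions': array([-1.26898084e+00,  8.74611646e-02,  1.75173952e-01,  1.65982937e+00,
       -6.76327925e-06,  1.57081528e+00]), 'joint_velocities': array([ 0.00034406, -0.00104942, -0.00091796, -0.00159172, -0.00112736,
       -0.00128949]), 'effort': array([-3.17969025e-03, -5.22086871e+01,  4.66115713e+01,  1.69760815e-02,
       -1.72809905e-04, -1.13422487e-05]), 'eef_pos': array([ 163.42015798, -524.92202864,  230.60291767]), 'orientation': array([-3.14027240e+00,  6.78829770e-06,  3.01796538e-01]), 'wrist_force': array([ 0.36341344, -0.52398279, -0.49110429]), 'torque': array([-0.00846382,  0.00984477, -0.05742216]), 'opening': 85.52499643472548}
```

View pics/top0.png

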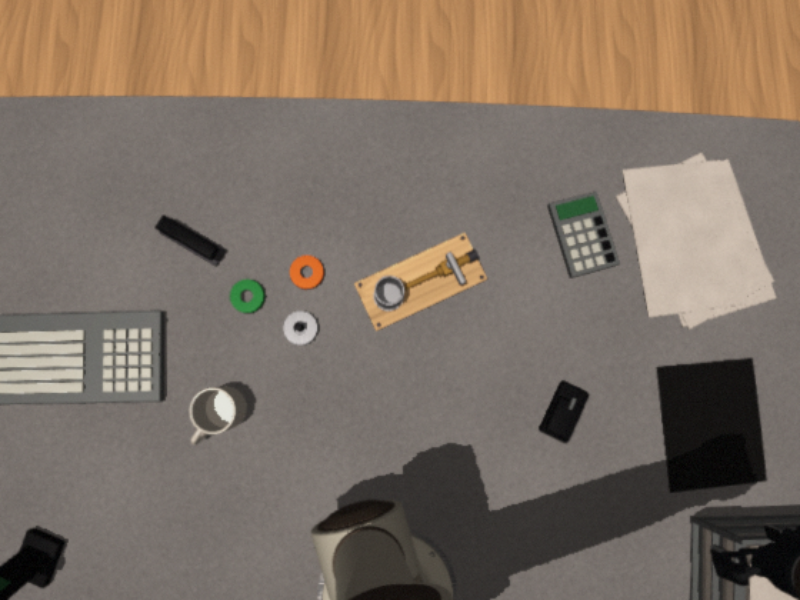

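View pics/scene0.png

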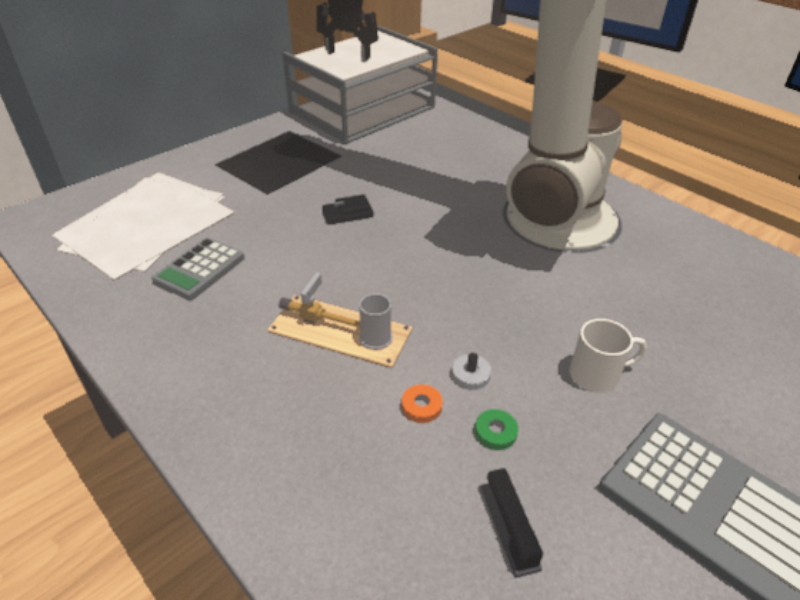

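Candidates (top picture, 800 px): orange ring (307,272), green ring (247,296), steel lid with a black knob (300,328). The steel one with the knob matches the description. Next is one close crop to check that and to measure.

Run:
```python
from h import *
c=np.load('/tmp/top.npz'); im=c['image']
x0,y0,w,h=190,155,160,90
cv2.imwrite('pics/crop1.png',cv2.resize(im[y0:y0+h,x0:x0+w],(800,450),interpolation=cv2.INTER_CUBIC))
print(c['fx'],c['t'],-c['R'].T@c['t'])
f=.7
for nm,uv,z in [('tin',(391,291),88),('lever axis',(453,270),85),('knob',(300,327),47),('corners',None,8)]:
    if uv: print(nm,atz('top',[(uv[0]*f,uv[1]*f)],z),world('top',[(uv[0]*f,uv[1]*f)]))
```

```text
418.87194091935885 [  -6.09104283  526.73125058 1078.95023097] [ 408.19251002   26.81298304 1128.8385406 ]
tin [[551.48928886   6.89057662  88.        ]] [[561.75713468   5.46304839  13.41933082]]
lever axis [[ 592.2067135  -102.29011671   85.        ]] [[ 593.43829695 -103.15418718   78.01372262]]
knob [[487.39835816 169.42070314  47.        ]] [[487.37949926 169.38674827  47.25758548]]
```

View pics/crop1.png

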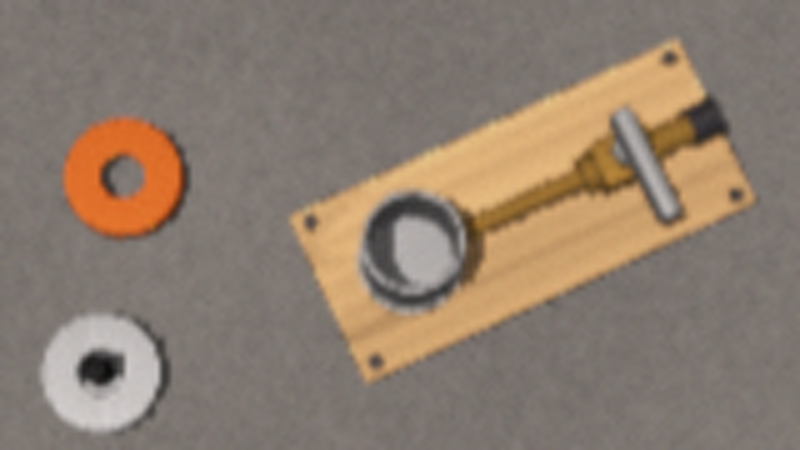

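The steel lid with the knob, at crop (101,370), is the right one. The tin rim is at (413,247). The lever bar runs from (622,108), short end, to (668,218), long end. The board corners are (292,216), (678,38), (755,202) and (368,382).

Run:
```python
from h import *
g=lambda L,z: atz('top',[(190+(u+.5)/5-.5,155+(v+.5)/5-.5) for u,v in L],z)[:,:2]
C=g([(292,216),(678,38),(755,202),(368,382)],8); print(C.round(1))
a=(C[1]+C[2]-C[0]-C[3]); n=np.linalg.norm(a)/2; my=a/np.linalg.norm(a); print('len',n, np.linalg.norm(C[0]-C[3]))
ey=-my; ex=np.array([ey[1],-ey[0]]); print('yaw',np.arctan2(ex[1],ex[0]))
cen=C.mean(0); o=cen-ey*(-.068*1000); print('tin from board',o,'rim',g([(413,247)],88))
print('cock from board',o-ey*125)
L=g([(622,108),(668,218)],85); d=L[0]-L[1]; print('bar',L,np.linalg.norm(d),'axis',L[0]+(L[1]-L[0])*18/62,'bar +x yaw',np.arctan2(d[1],d[0]))
print('outer top centre',g([(101,372)],17),'knob',g([(100,369)],46.7))
```

```text
[[ 576.9   75.1]
 [ 680.9 -133.5]
 [ 590.9 -176.2]
 [ 488.    31.9]]
len 232.66311773024478 98.84903704143154
yaw 0.4610045048466155
tin from board [553.94289416  10.2424232 ] rim [[550.63784328  10.63513909]]
cock from board [ 609.54889065 -101.70833899]
bar [[ 624.97950973  -94.07707774]
 [ 569.04728853 -118.00116026]] 60.83399619208733 axis [ 608.74112293 -101.02277912] bar +x yaw 0.40418363289713893
outer top centre [[489.31565448 173.89723777]] knob [[488.69161169 170.54368577]]
```

>>> servo_tool(
  moves=[5.5,5.3,1,0.04,11,10.6,2,0.08,16.5,15.9,3,0.12,22,21.2,3,0.14,27.5,26.5,3,0.14,33,31.8,3,0.14,38.5,37.1,3,0.14,43,41.5,1,0.14,44.5,42.4,0,0.14,44.5,42.4,0,0.14],
  grip=120,
)

```text
time_s: 1.35
eef_pos: [609.8, -99.3, 230.4]
orientation: [-3.141, 0.0, 0.442]
wrist_force: [0.7, -0.4, 0.3]
opening: 45.3
```

Run:
```python
from h import *
c,s=grab('wrist'); print(s['time_s'],s['eef_pos'],s['orientation'],s['opening'],c['T_tool_cam'])
cv2.imwrite('pics/w1.png',cv2.resize(c['image'],(800,600)))
```

```text
1.35 [609.75100469 -99.2648045  230.44190804] [-3.14135518e+00  4.62656645e-04  4.42452982e-01] 45.27141365401787 [[ 1.09175823e-03 -9.62688337e-01 -2.70610374e-01  6.84129033e+01]
 [ 9.99999243e-01  8.97292856e-04  8.42332951e-04  2.35164522e-01]
 [-5.68087352e-04 -2.70611089e-01  9.62688587e-01 -1.41771468e+02]
 [ 0.00000000e+00  0.00000000e+00  0.00000000e+00  1.00000000e+00]]
```

View pics/w1.png

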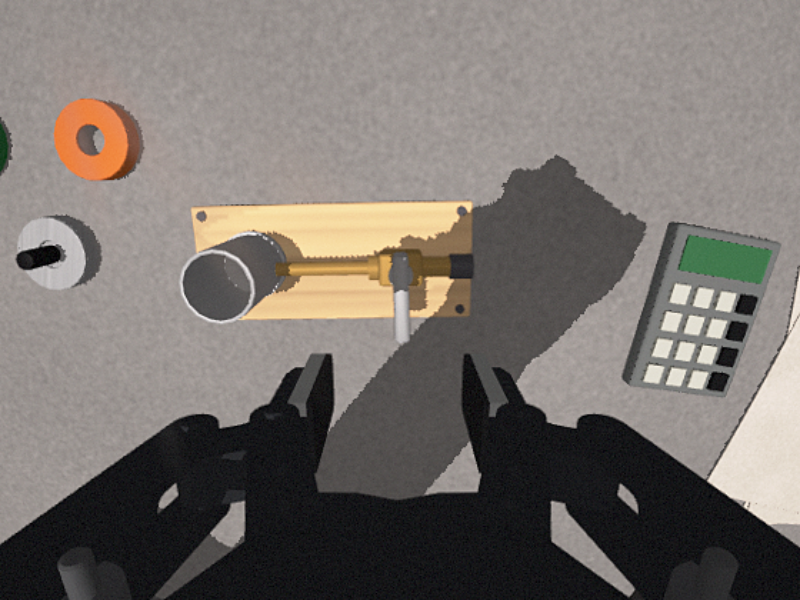

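Here the bar runs from (398,253) to (402,342). The tin rim's centre is at (217,281). The visible board corners are (192,207), (472,201) and (473,318). The knob's top is around (25,258).

Run:
```python
from h import *
f=lambda L,z: atz('wrist',[((u+.5)*.7-.5,(v+.5)*.7-.5) for u,v in L],z)[:,:2].round(1)
C=f([(192,207),(472,201),(473,318)],8);d=C[0]-C[1];ex=C[1]-C[2]
print('corners',C,'yaw',np.arctan2(-d[0],d[1]),np.arctan2(ex[1],ex[0]))
print('tin',f([(217,281)],88))
L=f([(399,253),(402,342)],85);d=L[0]-L[1];print('bar',L,np.linalg.norm(d),np.arctan2(d[1],d[0]),'axis',L[0]+(L[1]-L[0])*18/62)
# bar by depth: points with z in 78..90 near cock
c=np.load('/tmp/wrist.npz');pts=[]
uu=[(u,v) for v in range(165,245) for u in range(255,305)]
W=world('wrist',uu,0);m=(W[:,2]>80)&(W[:,2]<90)
P=W[m][:,:2].astype(np.float32);r=cv2.minAreaRect(P);print(m.sum(),r,cv2.boxPoints(r).round(1).tolist())
uu=[(u,v) for v in range(160,235) for u in range(115,190)]
W=world('wrist',uu,0);m=(W[:,2]>84)&(W[:,2]<93);P=W[m][:,:2].astype(np.float32);print('rim',m.sum(),cv2.minEnclosingCircle(P),P.mean(0),np.median(W[m][:,2]))
uu=[(u,v) for v in range(140,215) for u in range(2,75)]
W=world('wrist',uu,0);m=(W[:,2]>12)&(W[:,2]<22);P=W[m][:,:2].astype(np.float32);print('outer',m.sum(),cv2.minEnclosingCircle(P))
m=(W[:,2]>42)&(W[:,2]<52);P=W[m][:,:2].astype(np.float32);print('knob',m.sum(),cv2.minEnclosingCircle(P),P.mean(0))
```

```text
corners [[ 577.2   73.3]
 [ 679.9 -133.8]
 [ 591.5 -181.7]] yaw 0.4603587835592936 0.496568510063107
tin [[558.4  10.4]]
bar [[ 627.4  -92.5]
 [ 571.5 -121.5]] 62.974677450543545 0.4785612759430521 axis [ 611.17096774 -100.91935484]
667 ((598.3734741210938, -108.27900695800781), (61.11819839477539, 10.988554000854492), 26.99212074279785) [[568.5999755859375, -117.30000305175781], [573.5999755859375, -127.0], [628.0999755859375, -99.30000305175781], [623.0999755859375, -89.5]]
rim 582 ((553.989990234375, 9.459620475769043), 26.855609893798828) [553.58655   10.405146] 86.94084518852326
outer 1674 ((489.380859375, 172.328857421875), 32.56206130981445)
knob 149 ((489.1435852050781, 172.73118591308594), 8.716175079345703) [489.98145 171.49599]
```

>>> servo_tool(
  moves=[0,-0.2,-5,0.03,0,-0.2,-10,0.03,0,-0.2,-14,0.03,0,-0.2,-14,0.03],
)

```text
time_s: 1.9
eef_pos: [606.3, -102.8, 87.7]
orientation: [-3.138, 0.005, 0.472]
wrist_force: [-0.2, 0.3, 0.1]
opening: 45.2
```

>>> servo_tool(
  moves=[0.2,0.1,-2,0,0.2,0.1,-3.4,0,0.2,0.1,-3.4,0],
)

```text
time_s: 2.28
eef_pos: [610.1, -102.1, 56.4]
orientation: [-3.141, 0.001, 0.472]
wrist_force: [-0.4, 0.4, -0.2]
opening: 44.8
```

>>> servo_tool(
  moves=[0,0,0,0,0,0,0,0,0,0,0,0,0,0,0,0],
  grip=255,
  force=40,
)

```text
time_s: 2.78
eef_pos: [610.4, -101.3, 58.3]
orientation: [-3.141, -0.001, 0.472]
wrist_force: [-2.4, 4.1, 3.8]
opening: 10.3
```

>>> servo_tool(
  moves=[0,0,0,0.13,0,0,0,0.26,0,0,0,0.39,0,0,0,0.52,0,0,0,0.65,0,0,0,0.775,0,0,0,0.775,0,0,0,0.775],
)

```text
time_s: 3.78
eef_pos: [609.7, -100.6, 58.3]
orientation: [-3.14, -0.002, 1.248]
wrist_force: [-8.1, 8.4, 6.3]
opening: 10.1
```

>>> servo_tool(
  moves=[0,0,0,0,0,0,0,0,0,0,3,0,0,0,9,0,0,0,14,0,0,0,14,0,0,0,14,0],
  grip=120,
)

```text
time_s: 4.65
eef_pos: [610.5, -102.3, 196.8]
orientation: [-3.141, 0.0, 1.247]
wrist_force: [0.3, 0.8, -0.7]
opening: 45.5
```

Run:
```python
from h import *
c,s=grab('wrist'); print(s['time_s'],s['eef_pos'],s['orientation'],s['opening'],s['joint_positions'])
cv2.imwrite('pics/w2.png',cv2.resize(c['image'],(800,600)))
W=world('wrist',[(u,v) for v in range(0,250,1) for u in range(150,450)],0)
m=(W[:,2]>80)&(W[:,2]<90)&(np.hypot(W[:,0]-610,W[:,1]+102)<60)
P=W[m][:,:2].astype(np.float32);r=cv2.minAreaRect(P);print(m.sum(),r,np.deg2rad(r[2]))
q=P-P.mean(0);u,_,v=np.linalg.svd(q,full_matrices=False);print(P.mean(0),np.arctan2(v[0][1],v[0][0]))
W=world('wrist',[(u,v) for v in range(0,420,1) for u in range(0,560)],0)
m=(W[:,2]>84)&(W[:,2]<93)&(np.hypot(W[:,0]-554,W[:,1]-10)<40);P=W[m][:,:2].astype(np.float32);print('rim',m.sum(),cv2.minEnclosingCircle(P) if m.sum() else 0)
```

```text
Still running in the background as job /tmp/bash_jobs.1000/10c2afab0f1f (pid 669). You'll get a notice when it ends.
```

```bash
kill -- -$(cat /tmp/bash_jobs.1000/10c2afab0f1f/pid)
cat >> h.py <<'E'
def cloud(n):
    c=dict(np.load('/tmp/%s.npz'%n)); K=np.array([[c['fx'],0,c['cx']],[0,c['fy'],c['cy']],[0,0,1.]])
    v,u=np.mgrid[0:420,0:560]; x=cv2.undistortPoints(np.stack([u,v],-1).reshape(-1,1,2).astype(float),K,c['D'])[:,0]
    z=c['z_map'].ravel(); P=np.c_[x*z[:,None],z]
    if 'R' in c: return (P-c['t'])@c['R']
    from scipy.spatial.transform import Rotation as Ro
    T=c['T_tool_cam']; return (P@T[:3,:3].T+T[:3,3])@Ro.from_euler('xyz',c['rpy']).as_matrix().T+c['eef']
def sel(W,z0,z1,x,y,r):
    return W[(W[:,2]>z0)&(W[:,2]<z1)&(np.hypot(W[:,0]-x,W[:,1]-y)<r)].astype(np.float32)
E
timeout 60 python3 - <<'E'
from h import *
c=np.load('/tmp/wrist.npz'); print(c['eef'],c['rpy'],observe()['time_s'])
cv2.imwrite('pics/w2.png',cv2.resize(c['image'],(800,600)))
W=cloud('wrist')
P=sel(W,80,90,610,-102,60);r=cv2.minAreaRect(P[:,:2]);print(len(P),r,np.deg2rad(r[2]))
P=P-P.mean(0);v=np.linalg.svd(P[:,:2],full_matrices=False)[2];print(np.arctan2(v[0][1],v[0][0]))
P=sel(W,84,93,554,10,40);print('rim',len(P),cv2.minEnclosingCircle(P[:,:2]) if len(P) else 0)
E
```

```text
[ 610.51343002 -102.28661001  196.79333734] [-3.14141498e+00  1.21055467e-04  1.24659684e+00] 4.7Traceback (most recent call last):
  File "<stdin>", line 5, in <module>
cv2.error: OpenCV(4.12.0) /io/opencv/modules/imgproc/src/convhull.cpp:143: error: (-215:Assertion failed) total >= 0 && (depth == CV_32F || depth == CV_32S) in function 'convexHull'
```

View pics/w2.png

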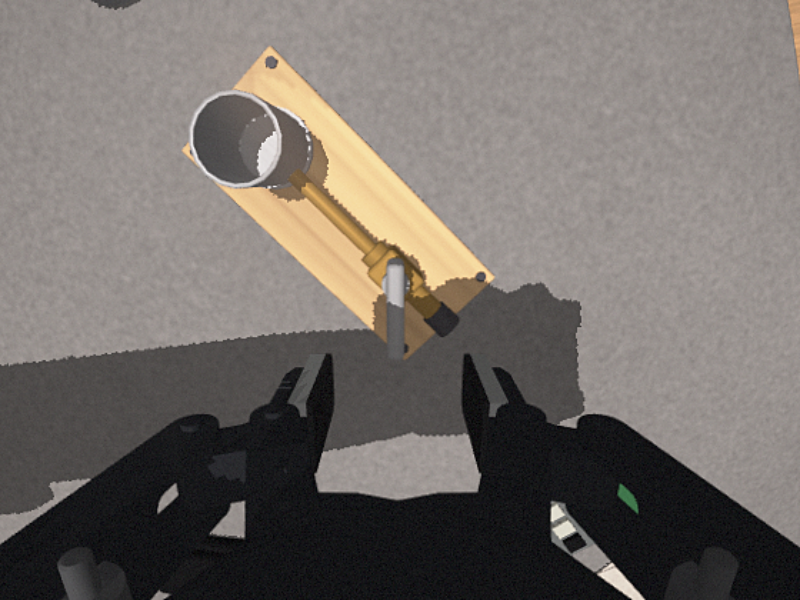

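The lever is seen turned about 45° to the pipe: bar (396,262)–(396,358), pipe diagonal. I'll check the numbers.

```bash
timeout 60 python3 - <<'E'
from h import *
W=cloud('wrist'); print(W.shape,np.isnan(W).sum(),W[::40000].round(0),world('wrist',[(277,220),(155,65)],0))
P=sel(W,78,90,610,-102,60);print(len(P))
P=np.ascontiguousarray(P[:,:2])
if len(P): r=cv2.minAreaRect(P);print(r,np.deg2rad(r[2]))
P=np.ascontiguousarray(sel(W,84,93,554,10,40)[:,:2]);print('rim',len(P),cv2.minEnclosingCircle(P) if len(P) else 0)
E
```

```text
(235200, 3) 0 [[ 396.  183.   -1.]
 [ 612.   24.   -1.]
 [ 841. -126.   -1.]
 [ 470.  -90.    0.]
 [ 715. -271.   -1.]
 [ 567.  -75.  277.]] [[ 605.58464128 -114.79122797   84.50331114]
 [ 556.25446013   34.66239258   86.12040417]]
831
((605.779541015625, -114.14360046386719), (61.46183776855469, 10.530441284179688), 71.11396026611328) 1.2411727507760997
rim 894 ((553.9190673828125, 9.895648002624512), 26.736215591430664)
```

Lever yaw is 1.241 and board yaw 0.4625, so the vent stands at 0.78 rad, which is half open. The tin is confirmed at (554, 10). Now to the knob.

>>> servo_tool(
  moves=[-2.4,5.5,0,0,-4.8,11,0,0,-7.2,16.5,0,0,-9.6,22,0,0,-12.1,27.5,0,0,-12.1,27.5,0,0,-12.1,27.5,0,0],
  grip=110,
)

```text
time_s: 5.58
eef_pos: [489.2, 172.7, 196.2]
orientation: [-3.14, 0.001, 1.248]
wrist_force: [0.4, -1.1, -1.1]
opening: 48.2
```

```bash
timeout 60 python3 - <<'E'
from h import *
c,s=grab('wrist'); print(s['time_s'],s['eef_pos'],s['orientation'],s['opening'])
W=cloud('wrist')
for n,a,b in [('knob',43,51),('outer',13,21)]:
    P=np.ascontiguousarray(sel(W,a,b,489,172,40)[:,:2]);print(n,len(P),cv2.minEnclosingCircle(P) if len(P) else 0,P.mean(0))
E
```

```text
5.575 [489.18063783 172.65118545 196.19363651] [-3.14049056e+00  1.28130889e-03  1.24756189e+00] 48.21911017340423
knob 196 ((489.92681884765625, 173.37681579589844), 7.843363285064697) [490.09396 173.63782]
outer 2353 ((489.97412109375, 173.26821899414062), 31.889253616333008) [490.3733  174.53647]
```

>>> servo_tool(
  moves=[0.1,0.1,-6,0,0.1,0.1,-12,0,0.1,0.1,-15,0,0.1,0.1,-16.7,0,0.1,0.1,-17.4,0,0.1,0.1,-17.4,0],
)

```text
time_s: 6.38
eef_pos: [491.1, 173.7, 23.9]
orientation: [3.141, -0.001, 1.246]
wrist_force: [0.6, -0.1, -0.1]
opening: 48.4
```

>>> servo_tool(
  moves=[0,0,0,0,0,0,0,0,0,0,0,0,0,0,0,0,0,0,0,0],
  grip=255,
  force=60,
)

```text
time_s: 7.0
eef_pos: [491.0, 174.1, 24.4]
orientation: [3.14, -0.001, 1.247]
wrist_force: [-0.8, -0.4, 7.0]
opening: 13.8
```

>>> servo_tool(
  moves=[0,0,2,0,0,0,6,0,0,0,11,0,0,0,15,0,0,0,15,0,0,0,15,0],
)

```text
time_s: 7.75
eef_pos: [490.2, 173.8, 172.3]
orientation: [-3.141, 0.001, 1.247]
wrist_force: [-0.8, -0.8, -1.9]
opening: 13.9
```

```bash
timeout 60 python3 - <<'E'
from h import *
for n in ['scene','wrist']:
    c,s=grab(n)
print(s['time_s'],s['eef_pos'],s['orientation'],s['opening'],s['wrist_force'])
a=np.load('/tmp/scene.npz')['image'][130:340,200:480]; a=cv2.resize(a,(400,300)); b=cv2.resize(c['image'],(400,300))
cv2.imwrite('pics/lift.png',np.hstack([a,b]))
E
```

```text
7.8 [489.9124225  173.70971057 171.73872585] [-3.13983496e+00  1.33564431e-03  1.24689615e+00] 13.393672220391933 [-0.01538154 -0.31245738 -2.22775663]
```

View pics/lift.png

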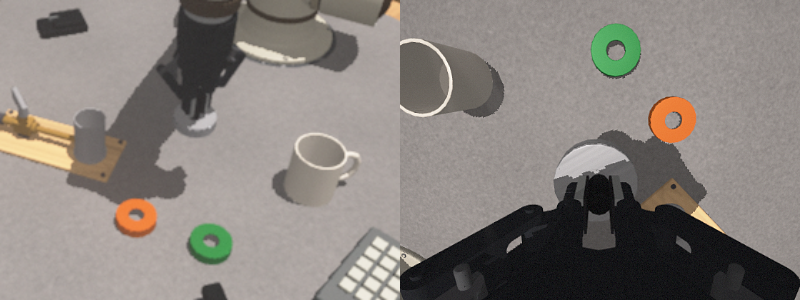

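Both lids hang from the gripper and look level (left view (197,120), right view (597,165)). I'll measure the cap's plane relative to the TCP.

```bash
timeout 60 python3 - <<'E'
from h import *
W=cloud('wrist')
P=sel(W,155,180,490,173.7,36);print(len(P),np.percentile(P[:,2],[2,50,98]))
P=P[abs(P[:,2]-np.median(P[:,2]))<5]
A=np.c_[P[:,:2]-P[:,:2].mean(0),np.ones(len(P))];k=np.linalg.lstsq(A,P[:,2],rcond=None)[0];print('tilt',k,'res',np.std(P[:,2]-A@k))
h=cv2.convexHull(np.ascontiguousarray(P[:,:2]))[:,0]
# far rim points: fit circle radius 32
from scipy.optimize import least_squares
h=h[(h-[490,173.7])@[np.cos(1.247),np.sin(1.247)]>8]
r=least_squares(lambda p:np.hypot(*(h-p).T)-32,[490,173.7],loss='soft_l1');print('outer centre',r.x,np.abs(r.fun).max())
E
```

```text
6129 [158.07978088 163.23014832 178.43957397]
tilt [-1.12053848e-02 -9.70801433e-03  1.63047532e+02] res 1.0627543237042312
outer centre [487.28708768 172.40036883] 0.6763022278345403
```

>>> servo_tool(
  moves=[1.1,-2.7,0,0,2.7,-6.8,0,0,4.3,-10.9,0,0,5.8,-14.8,0,0,6.4,-16.3,0,0,6.4,-16.3,0,0,6.4,-16.3,-2,0,6.4,-16.3,-3.5,0,6.4,-16.3,-3.5,0,6.4,-16.3,-3.5,0],
)

```text
time_s: 9.1
eef_pos: [554.5, 11.3, 138.8]
orientation: [3.141, -0.0, 1.247]
wrist_force: [-0.2, -0.8, -1.5]
opening: 13.9
```

```bash
timeout 60 python3 - <<'E'
from h import *
for n in ['scene','wrist']:
    c,s=grab(n)
print(s['time_s'],s['eef_pos'],s['orientation'],s['opening'],s['wrist_force'])
W=cloud('scene');np.save('/tmp/W.npy',W)
a=np.load('/tmp/scene.npz')['image'][140:260,180:340]
cv2.imwrite('pics/over.png',np.hstack([cv2.resize(a,(400,300)),cv2.resize(c['image'],(400,300))]))
E
```

```text
9.15 [554.68426268  11.17299536 139.0469526 ] [ 3.14071289e+00 -3.33188689e-04  1.24716970e+00] 13.774246554399781 [-0.20497585  0.73669633 -0.01029416]
```

View pics/over.png

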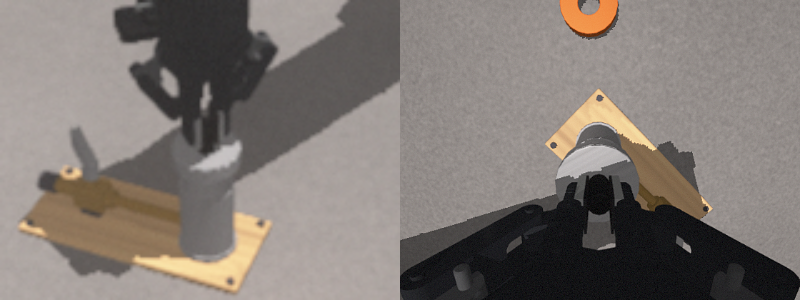

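The lids are over the tin and aligned with it (left view (205,150), right view (597,165)). I'll lower in steps, watching the force.

>>> servo_tool(
  moves=[-0.04,-0.06,-1,0,-0.04,-0.06,-2,0,-0.04,-0.06,-2.6,0,-0.04,-0.06,-3,0,-0.04,-0.06,-3,0],
)

```text
time_s: 9.82
eef_pos: [553.9, 10.3, 108.0]
orientation: [-3.141, 0.0, 1.247]
wrist_force: [-0.1, 0.1, -1.8]
opening: 13.9
```

>>> servo_tool(
  moves=[0,0,-0.2,0,0,0,-0.4,0,0,0,-0.5,0,0,0,-0.5,0],
)

```text
time_s: 10.32
eef_pos: [554.1, 10.2, 103.2]
orientation: [-3.142, 0.0, 1.247]
wrist_force: [-0.2, 0.1, -1.8]
opening: 13.8
```

>>> servo_tool(
  moves=[0,0,-0.1,0,0,0,-0.2,0,0,0,-0.2,0,0,0,-0.2,0],
)

```text
time_s: 10.82
eef_pos: [554.1, 10.3, 101.7]
orientation: [3.141, -0.0, 1.247]
wrist_force: [-2.5, 0.8, 3.5]
opening: 13.8
```

>>> servo_tool(
  moves=[0,0,-0.1,0,0,0,-0.1,0,0,0,-0.1,0],
)

```text
time_s: 11.2
eef_pos: [554.1, 10.3, 101.7]
orientation: [3.141, -0.0, 1.247]
wrist_force: [-5.2, 0.8, 11.3]
opening: 13.9
```

It stops firmly at the expected height (TCP 101.7). Release and look.

>>> servo_tool(
  moves=[0,0,0.1,0,0,0,0.1,0],
)

```text
time_s: 11.45
eef_pos: [554.1, 10.2, 101.7]
orientation: [3.141, -0.0, 1.247]
wrist_force: [-2.8, -0.4, 6.1]
opening: 13.9
```

>>> servo_tool(
  moves=[0,0,0,0,0,0,0,0,0,0,0,0,0,0,3,0,0,0,9,0,0,0,14,0,0,0,14,0,0,0,14,0],
  grip=110,
)

```text
time_s: 12.45
eef_pos: [554.1, 10.3, 240.6]
orientation: [-3.141, 0.0, 1.247]
wrist_force: [-0.6, -0.4, -0.7]
opening: 48.5
```

```bash
timeout 60 python3 - <<'E'
from h import *
c,s=grab('wrist'); print(s['time_s'],s['eef_pos'],s['orientation'],s['opening'],s['wrist_force'])
cv2.imwrite('pics/seat.png',cv2.resize(c['image'],(800,600)))
W=cloud('wrist')
for n,a,b in [('knob',119,130),('outer',88,100)]:
    P=sel(W,a,b,554,10,40);Q=np.ascontiguousarray(P[:,:2]);print(n,len(P),cv2.minEnclosingCircle(Q),np.median(P[:,2]))
    A=np.c_[Q-Q.mean(0),np.ones(len(P))];print(np.linalg.lstsq(A,P[:,2],rcond=None)[0])
P=np.ascontiguousarray(sel(W,78,90,606,-114,45)[:,:2]);print(len(P),cv2.minAreaRect(P))
E
```

```text
12.45 [554.10071078  10.25896206 240.62946187] [-3.14110367e+00  1.62281900e-04  1.24679369e+00] 48.45013559208024 [-0.61085825 -0.39120573 -0.66136926]
knob 248 ((554.2405395507812, 9.034971237182617), 7.947054862976074) 122.965195
[-2.42744496e-02 -5.55816020e-02  1.22810428e+02]
outer 2928 ((552.8067016601562, 8.012839317321777), 31.871793746948242) 93.1133
[-1.89587832e-03 -4.50290554e-03  9.30031436e+01]
51 ((616.1166381835938, -89.85028076171875), (6.638340473175049, 14.47938060760498), 24.989484786987305)
```

View pics/seat.png

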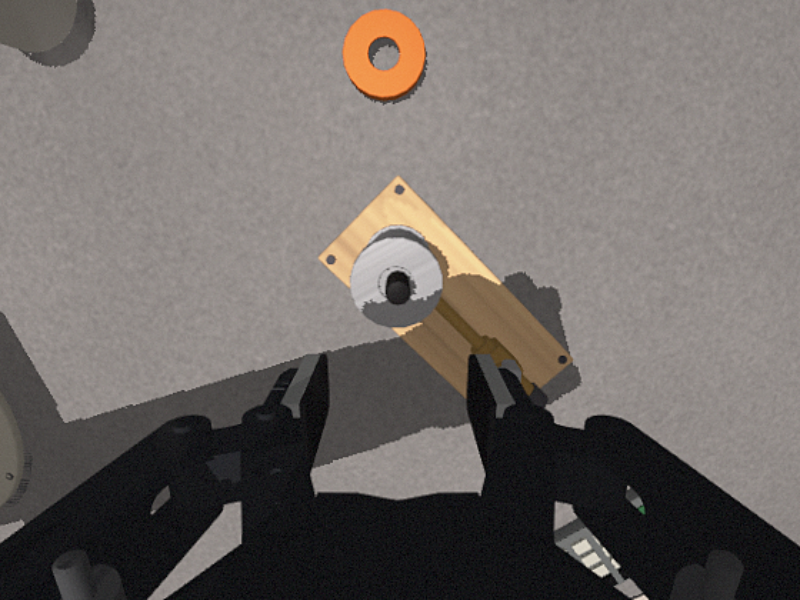

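Seated and level: the cap's top (400,270) is at z 93 and the knob's top at 123, against a bias of about −1 mm. Next I open fully and go down around the cap.

>>> servo_tool(
  moves=[-0.1,-0.2,0,0,-0.1,-0.2,-5,0,-0.1,-0.2,-9,0,-0.1,-0.2,-11,0,-0.1,-0.2,-11,0,-0.1,-0.2,-11,0],
  grip=0,
)

```text
time_s: 13.25
eef_pos: [553.3, 8.2, 132.1]
orientation: [3.141, -0.0, 1.247]
wrist_force: [0.4, -0.7, 0.3]
opening: 85.6
```

>>> servo_tool(
  moves=[0,0,-2,0,0,0,-4,0,0,0,-6,0,0,0,-6.8,0,0,0,-6.8,0,0,0,-6.8,0],
)

```text
time_s: 14.0
eef_pos: [553.7, 8.2, 64.5]
orientation: [3.14, -0.001, 1.247]
wrist_force: [-0.0, 0.3, 0.8]
opening: 85.3
```

>>> servo_tool(
  moves=[-0.05,0,-0.3,0,-0.05,0,-0.3,0,-0.05,0,-0.3,0],
)

```text
time_s: 14.38
eef_pos: [552.6, 8.3, 60.4]
orientation: [3.142, -0.0, 1.247]
wrist_force: [-0.2, -0.2, 0.3]
opening: 85.3
```

>>> servo_tool(
  moves=[0,0,0,0,0,0,0,0,0,0,0,0,0,0,0,0,0,0,0,0],
  grip=255,
  force=40,
)

```text
time_s: 15.0
eef_pos: [552.7, 8.2, 60.8]
orientation: [3.141, -0.0, 1.247]
wrist_force: [-2.3, -0.8, 5.0]
opening: 63.4
```

>>> servo_tool(
  moves=[0,0,0.3,0,0,0,0.6,0,0,0,1,0,0,0,1.5,0,0,0,2.2,0,0,0,3,0,0,0,4,0,0,0,5,0,0,0,6,0,0,0,7,0,0,0,8,0,0,0,9,0,0,0,9.5,0,0,0,9.5,0,0,0,9.5,0],
)

```text
time_s: 16.88
eef_pos: [552.4, 8.3, 154.8]
orientation: [-3.141, 0.0, 1.247]
wrist_force: [0.1, -0.1, -0.3]
opening: 63.3
```

```bash
timeout 60 python3 - <<'E'
from h import *
for n in ['top','scene','wrist']:
    c,s=grab(n)
print(s['time_s'],s['eef_pos'],s['orientation'],s['opening'],s['wrist_force'])
W=cloud('wrist'); P=sel(W,165,200,553,8,28)
if len(P):
    m=np.median(P[:,2]);P=P[abs(P[:,2]-m)<6];A=np.c_[P[:,:2]-P[:,:2].mean(0),np.ones(len(P))];print('cap top',len(P),m,np.linalg.lstsq(A,P[:,2],rcond=None)[0])
W=cloud('top');P=np.ascontiguousarray(sel(W,76,90,606,-114,50)[:,:2]);print('lever',len(P),cv2.minAreaRect(P) if len(P)>4 else 0)
a=np.load('/tmp/scene.npz')['image'][110:260,160:360]
cv2.imwrite('pics/end.png',np.hstack([cv2.resize(a,(400,300),interpolation=2),cv2.resize(c['image'],(400,300))]))
E
```

```text
16.975 [552.39761929   8.26062425 154.8605304 ] [-3.14095071e+00  2.32033268e-04  1.24680332e+00] 63.17340215426681 [ 0.31620719 -0.42861111 -0.40635794]
cap top 10528 187.39017 [ 5.87638676e-03 -2.47317056e-03  1.87380319e+02]
lever 48 ((598.4381713867188, -131.0635986328125), (25.835290908813477, 11.684234619140625), 72.13932800292969)
```

View pics/end.png

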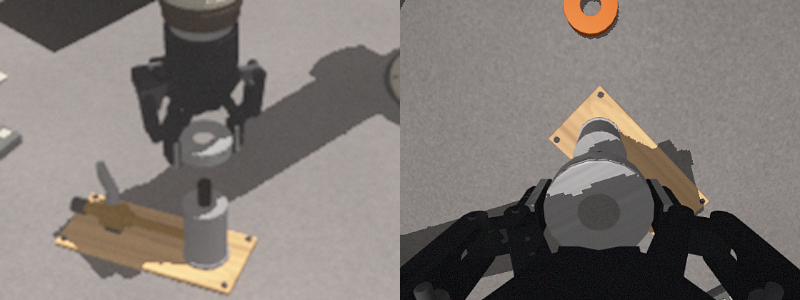

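The cap is held level, with its lower edge at about 170 mm. The inner lid with its knob is still on the tin (left view (205,195)) and the lever is unchanged. One last check of the knob's height, then I hand in.

```bash
timeout 100 python3 - <<'E'
from h import *
P=sel(cloud('scene'),95,140,554,9,14);print('knob',len(P),np.percentile(P[:,2],[5,50,99]) if len(P) else 0,P[:,:2].mean(0))
print(hand_in())
E
```

```text
knob 86 [ 96.05629539 114.61006165 126.14494057] [558.3206    11.440553]
the job is handed in; nothing more can be done
None
```

The tin is closed as asked, and I handed the job in at about 17 s with the outer lid still held up. The hand-in reports no verdict.

- **Vent:** I turned the lever to half open. It measured 0.78 rad right after turning. A coarser, partly hidden view at the end gave about 0.80.
- **Lids on the tin:** I lifted both together by the knob and lowered them until they stopped firmly (about 11 N) at the expected height. After I let go, the cap's top was at z 93 and the knob's top at z 123, level. Both are about 1 mm under nominal, as the tin's rim had read before.
- **Outer lid:** I took it by its rim and lifted it straight up about 94 mm. It is level, and its lower edge is about 46 mm above the top of the knob.
- **Inner lid at the end:** The last scene view shows the knob still upright on the tin. Its top read 126 mm against 124 nominal. This distant side view is coarse; its knob points were about 4 mm off in x and 2 mm in y from the earlier close measurement.
- **Other desk things:** I did not touch any of them. I did not measure their positions again at the end.

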